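# Break down a cancelled gift stack into its stock trays

## Robot

A 7-joint arm with a two-finger parallel gripper is mounted at the origin on the work surface. World frame = base frame: x ahead of the robot, y to its left, z up, the work surface at z = 0. Lengths are in m, angles in rad, forces in N, time in s.
With the tool pointing down it reaches from about 0.35 to 0.775 m from the base axis. Payload 3.1 kg.
Tool frame: the origin (TCP) lies midway between the tips of the shut fingers; the grasp point (between the pads) lies ctrl.hold_point_z behind it (ctrl.hold_point_z is the distance from the TCP to the grasp point, in m); x points along the fingers, z is the direction in which the jaws open and shut, and the axes are right-handed (so a half turn about x gives the same grasp; the last joint's range is limited). The gripper opens to 85 mm and grips with 20 to 120 N. Pads are 22 mm wide; open, the fingers measure 114 mm over their backs; the gripper's body (76 mm by 85 mm) begins 54 mm behind the grasp point. The pads swing forward as they close: fully open they stand 13 mm farther back than shut.
Start: joints at [1.304, 0.311, 0.014, 1.512, -0.004, 1.319, -0.027], TCP at [0.123, -0.536, 0.231] pointing down, gripper open.
Joint ranges: [-2.7, 2.7], [-0.3, 1.91], [-1.27, 1.3], [0.12, 2.57], [-1.44, 4.58], [0.2, 2.03], [-3.05, 3.05]. Speed limits (rad/s): [2.79, 2.79, 3.14, 3.14, 3.14, 3.14, 3.14].

## Interface

Orientations are given as a unit quaternion [w, x, y, z].
In Python, from plant import ctrl, cams, workorder, spotter gives the robot as it stands.
- The arm moves only by the shell command python3 -m inch 'ROWS'. ROWS is JSON, a list of rows, each a list of 5 numbers: the opening, from 0 (shut) to 1 (fully open), then the shift along the world's x, y, z in m, then the turn about the world's z in rad. In form: [[jaw, tx, ty, tz, twist], ...]. A call has 1 to 8 rows; each row is the pose to reach, as a shift and turn from the pose commanded when the call began; what a row does not reach only later rows make up. A row lasts 1/8 s, in which the tool goes at most 62.5 mm and 10.7 degrees, less where a joint would pass 70% of its speed; a pose out of reach is approached as far as the arm can. A call with a gripper value outside its range is refused whole. The fingers move at their own pace and stop on an object; the grip force is fixed at half the most. Time passes only in rows, so rows that repeat a pose let the fingers close. It gives the time, the measured TCP pose, the force and the opening at its end, in the units of the state.
- ctrl.get_state(): the state, without advancing time (a new reading comes with each control period).
- cams.camera(name): name is "scene" or "top"; returns the picture (384x512x3 uint8, red, green, blue); there is no depth.
- cams.camera_model(name): a dict with "fx", "fy", "cx", "cy" (pixels), "dist_coeffs" ([k1, k2, p1, p2, k3] as OpenCV has them; the pictures are not rectified), "R" (3x3) and "t" (3): a world point X has camera coordinates R X + t. Camera axes: x right, y down, z forward; pixel columns grow to the right and rows downward; lengths in m; the calibration is good to about 2 mm. A picture is of the moment at which its call begins. camera_model takes no time and is no camera call.
- workorder.hand_in(): hands the job in, once; it reports no verdict.
Trained networks look in the newest picture that a camera, given by its name, has taken for a name from the list of things; names that differ only in an ending like _2 or _b are one class to them, and where a whole thing is asked for, a point or a joint stands for the part that bears it (a point fixed in the world has none). Each returns a list of dicts, best first, with "score" (0 to 1); they miss things now and then, are a little off and sometimes report something else, mostly with a low value. They report only what shows in the picture. A call takes as long as a camera call. They do not tell look-alikes from the thing itself.
- spotter.recognise(camera, label): "bbox" ([left, top, right, bottom] in pixels, round what is visible of it).
- spotter.pinpoint(camera, label): "at" ([column, row] in pixels: a listed point, or the origin of a listed thing).
The state is a dict: "t": time; "joint_pos": joint angles; "dq": joint speeds; "tau": joint torques, N m; "eef_pos": TCP position; "ee_rot": TCP orientation; "contact_force": force on the tool from outside, world axes, zero at the start; "moment": the same for the moment, N m; "gripper_width": finger opening in m.
Only numpy, scipy, OpenCV 4.12 (cv2) and the standard library are available. Lean on these libraries where they do the work, as an engineer would, in place of code of your own. Each camera call takes 0.05 s, during which the arm holds its last target.

## Task

This gift set was cancelled: take apart the stack on the flat red gift box and put each of its four products back upright in the empty front place of the stock tray that holds its own kind, standing on the tray floor, squared up with the tray. Set them down gently without dropping them, let none of them tip over, and leave the red gift box and the glue gun where they are.

Things in the scene. Friction and masses are not known exactly. Their poses are not given: they have to be found in the camera images.
- canister_center (a point): Centre (half-way up) of the orange paper canister, an upright cylinder 62 mm in diameter and 72 mm high, cream label band and cream lid with an orange disc; z up. It starts standing on one or the other of the two cartons.
- jar_center (a point): Centre (half-way up) of the clear jar of nuts with white label and black screw lid, an upright cylinder 64 mm in diameter (65 mm over the lid) and 70 mm high; z up. It starts standing on the other carton.
- yellow_carton_center (a point): Centre (half-way up) of the yellow biscuit carton with red stripes, upright: 96 mm along its x, 62 mm along its y, 65 mm high (z up). It starts standing on the red gift box, with the canister or the jar on top of it. It may go into its tray either way round, long side along the tray.
- blue_carton_center (a point): Centre (half-way up) of the light-blue carton with white panels, upright: 88 mm along its x, 64 mm along its y, 65 mm high (z up). It starts standing on the red gift box about 150 mm from the yellow carton's centre, with the canister or the jar on top of it. It may go into its tray either way round, long side along the tray.
- tray_canister_place (a point): Fixed kraft stock tray, orange edges, 2 orange canisters at its +x end, empty place in front. Point: inner floor (3 mm above table), middle of the empty place; z up, +x towards the stock. Empty place 82 x 82 mm (x, y), 10 mm clear all round; lip 3 mm thick, 9 mm above the floor, on three sides; stock from x=+42.5 mm, 72 mm high, tray sides 47 mm above the floor from x=+71 (sloped flaps just before: look only).
- tray_jar_place (a point): Fixed kraft stock tray, black edges, 2 black-lidded jars of nuts at its +x end, empty place in front. Point: inner floor (3 mm above table), middle of the empty place; z up, +x towards the stock. Empty place 84 x 84 mm (x, y), 10 mm clear all round; lip 3 mm thick, 9 mm above the floor, on three sides; stock from x=+43.5 mm, 70 mm high, tray sides 47 mm above the floor from x=+72 (sloped flaps just before: look only).
- tray_yellow_place (a point): Fixed kraft stock tray, yellow edges, 1 yellow carton at its +x end, empty place in front. Point: inner floor (3 mm above table), middle of the empty place; z up, +x towards the stock. Empty place 116 x 82 mm (x, y), 10 mm clear all round; lip 3 mm thick, 9 mm above the floor, on three sides; stock from x=+59.5 mm, 65 mm high, tray sides 47 mm above the floor from x=+88 (sloped flaps just before: look only).
- tray_blue_place (a point): Fixed kraft stock tray, light-blue edges, 1 light-blue carton at its +x end, empty place in front. Point: inner floor (3 mm above table), middle of the empty place; z up, +x towards the stock. Empty place 108 x 84 mm (x, y), 10 mm clear all round; lip 3 mm thick, 9 mm above the floor, on three sides; stock from x=+55.5 mm, 65 mm high, tray sides 47 mm above the floor from x=+84 (sloped flaps just before: look only).
- gift_box: Flat red gift box with gold trim, heavy (1.8 kg), 130 mm along x, 290 mm along y, 45 mm high, origin at the centre of its underside, z up. It carries the two columns side by side along its y, about 75 mm either side of its middle; it stays where it is.
- glue_gun: Dark grey cordless glue gun lying on its side on the table, 32 mm high; origin on the table under the middle of its barrel (barrel, nozzle and glue stick along its y from -92 to +85 mm, handle towards its -x as far as -115 mm). It stays where it is.
Mind the look-alikes: they are no part of the job. Leave any pink look-alike of the part that bears yellow_carton_center alone.

How it is judged:
By the outcome, as a careful person would: the job done as asked, in the order asked, and still so for the second after the job is handed in, with the robot touching nothing.
It also fails if it takes over 106 s, if anything falls off the work surface, if the arm or the gripper's body presses on something with over 40 N, if the wrist force passes 120 N, or if a joint passes its speed limit or range.

## Working session

There is one attempt and no reset: what is moved stays moved. The work goes in short steps, Python scripts to look and compute and a shell command to move; the robot and the scene stay as the last step left them, time stands still between calls to the robot, and variables do not carry over. Pictures are saved under pics/ and viewed, and the job is handed in when it is done.

```bash
mkdir -p pics; ls; python3 - <<'E'
from plant import ctrl,cams
import cv2
print(ctrl.get_state(), ctrl.hold_point_z)
for n in("scene","top"):
    im=cams.camera(n); cv2.imwrite(f"pics/{n}0.png",im[:,:,::-1]); m=cams.camera_model(n); print(n,m)
E
```

```text
pics
{'t': 0.0, 'joint_pos': array([ 1.30432671,  0.3117248 ,  0.01399984,  1.51306123, -0.00440055,
        1.31919869, -0.02722688]), 'dq': array([ 1.25074136e-03, -5.66702400e-04,  6.27211724e-05, -3.01483245e-05,
       -3.52729298e-04, -2.64237797e-04, -3.05233190e-04]), 'tau': array([ 7.57377256e-04, -3.79906297e+01,  1.46093499e-01, -2.30586058e+01,
        1.19577165e-02,  1.36554177e-02,  9.08220187e-06]), 'eef_pos': array([ 0.12242951, -0.53545021,  0.23021989]), 'ee_rot': array([ 0.5522549 ,  0.44125225,  0.55360282, -0.44026685]), 'contact_force': array([-0.25550439,  1.12682293,  0.57421994]), 'moment': array([-0.02074015,  0.02454284,  0.0419216 ]), 'gripper_width': 0.08532828790545412} 0.0187
scene {'fx': 397.961670651055, 'fy': 397.961670651055, 'cx': 259.40936296960905, 'cy': 193.0767947451755, 'dist_coeffs': array([-0.05188554,  0.        ,  0.        ,  0.        ,  0.        ]), 'R': array([[ 0.01771203,  0.9998203 , -0.00675691],
       [ 0.80201077, -0.0182426 , -0.59703093],
       [-0.59704691,  0.00515552, -0.80218976]]), 't': array([ 0.0665021 , -0.32818496,  1.68362837])}
top {'fx': 473.0979257404668, 'fy': 473.0979257404668, 'cx': 254.02538262856646, 'cy': 190.35472089770124, 'dist_coeffs': array([-0.08035394,  0.        ,  0.        ,  0.        ,  0.        ]), 'R': array([[ 0.02878998, -0.99940956,  0.01875274],
       [-0.997901  , -0.02982508, -0.05748101],
       [ 0.05800637, -0.0170585 , -0.99817046]]), 't': array([-0.09251488,  0.49631374,  1.44063522])}
```

View pics/scene0.png

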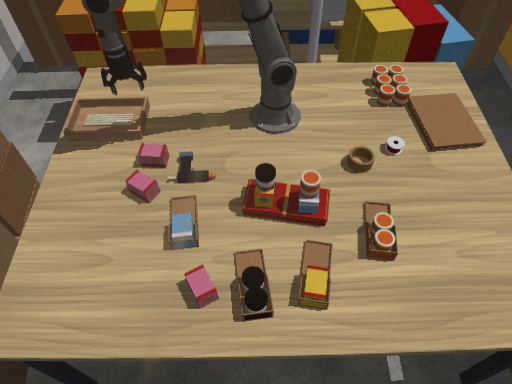

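View pics/top0.png

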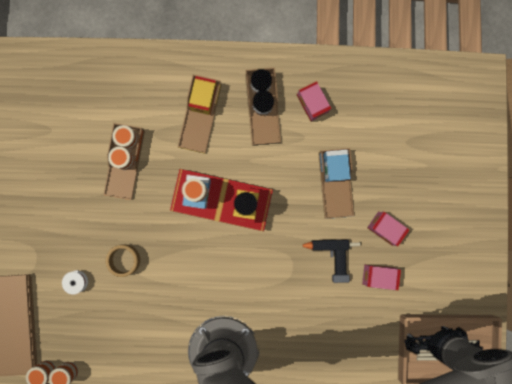

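```bash
cat > h.py <<'E'
import numpy as np,cv2
from plant import ctrl,cams,spotter
M={n:cams.camera_model(n) for n in("scene","top")}
def K(m): return np.array([[m['fx'],0,m['cx']],[0,m['fy'],m['cy']],[0,0,1.]])
def ray(n,uv):
    m=M[n]; p=cv2.undistortPoints(np.array([[uv]],float),K(m),np.array(m['dist_coeffs']))[0,0]
    R=np.array(m['R']);return -R.T@m['t'],R.T@np.array([p[0],p[1],1])
def onz(n,uv,z):
    c,d=ray(n,uv);return (c+d*(z-c[2])/d[2])
def proj(n,X):
    m=M[n];R=np.array(m['R']);return cv2.projectPoints(np.atleast_2d(np.array(X,float)),cv2.Rodrigues(R)[0],np.array(m['t']),K(m),np.array(m['dist_coeffs']))[0][:,0]
E
python3 - <<'E'
from h import *
Z=dict(canister_center=.145,jar_center=.145,yellow_carton_center=.0775,blue_carton_center=.0775,tray_canister_place=.003,tray_jar_place=.003,tray_yellow_place=.003,tray_blue_place=.003,gift_box=0,glue_gun=0)
for n in("top","scene"):
    cams.camera(n)
    for l,z in Z.items():
        for d in spotter.pinpoint(n,l)[:4]:
            print(n,l,np.round(d['at'],1),round(d['score'],2),np.round(onz(n,d['at'],z),3))
E
```

```text
top canister_center [195.  192.3] 0.93 [0.481 0.089 0.145]
top jar_center [339.  198.3] 0.36 [ 0.476 -0.316  0.145]
top yellow_carton_center [312.4 100. ] 0.95 [ 0.772 -0.244  0.077]
top yellow_carton_center [385.  229.3] 0.64 [ 0.391 -0.469  0.077]
top yellow_carton_center [384.9 278. ] 0.63 [ 0.247 -0.471  0.077]
top yellow_carton_center [246. 203.] 0.54 [ 0.457 -0.054  0.077]
top blue_carton_center [195.9 192.3] 0.64 [0.484 0.094 0.077]
top tray_canister_place [119.4 184.6] 0.93 [0.505 0.341 0.003]
top tray_jar_place [197.3 191.4] 0.74 [0.491 0.098 0.003]
top tray_jar_place [264.6 125.1] 0.64 [ 0.705 -0.105  0.003]
top tray_yellow_place [196.3 131.1] 0.61 [0.68  0.108 0.003]
top tray_blue_place [337.2 199.2] 0.69 [ 0.48  -0.338  0.003]
top gift_box [222.7 201.3] 0.89 [0.463 0.018 0.   ]
top glue_gun [327.2 245.9] 0.87 [ 0.334 -0.31   0.   ]
scene canister_center [311.  187.5] 0.86 [0.497 0.091 0.145]
scene canister_center [307.8 200. ] 0.27 [0.546 0.076 0.145]
scene jar_center [265.3 177.7] 0.97 [ 0.453 -0.054  0.145]
scene yellow_carton_center [153.1 152.2] 0.87 [ 0.269 -0.462  0.077]
scene yellow_carton_center [262.8 188.2] 0.78 [ 0.445 -0.062  0.077]
scene yellow_carton_center [143.3 187. ] 0.77 [ 0.43  -0.473  0.077]
scene yellow_carton_center [203.9 286.1] 0.66 [ 0.796 -0.24   0.077]
scene blue_carton_center [309.1 200.5] 0.72 [0.5   0.091 0.077]
scene tray_canister_place [374.1 211.4] 0.57 [0.499 0.326 0.003]
scene tray_jar_place [254.  261.4] 0.62 [ 0.682 -0.096  0.003]
scene tray_jar_place [376.3 213.3] 0.25 [0.507 0.332 0.003]
scene tray_yellow_place [318.2 263.8] 0.78 [0.695 0.109 0.003]
scene tray_blue_place [187.7 209. ] 0.92 [ 0.474 -0.327  0.003]
scene gift_box [288.4 207.9] 0.67 [0.475 0.027 0.   ]
scene glue_gun [193.5 182.2] 0.98 [ 0.352 -0.317  0.   ]
```

The top view shows the blue carton with the canister at about (195,190) and the yellow carton with the jar at about (246,204). The canister tray is at (120,165), the yellow tray at (200,110), the jar tray at (263,105) and the blue tray at (337,185). Each tray's stock is at its far (+x) end. Next I'll zoom in.

```bash
python3 - <<'E'
import cv2
im=cv2.imread("pics/top0.png")
def crop(x0,y0,x1,y1,s,name):
    c=cv2.resize(im[y0:y1,x0:x1],None,fx=s,fy=s,interpolation=cv2.INTER_CUBIC)
    for x in range((x0//10+1)*10,x1,10):
        cv2.line(c,((x-x0)*s,0),((x-x0)*s,6),(255,255,255),1); cv2.putText(c,str(x),((x-x0)*s,16),0,.35,(255,255,255))
    for y in range((y0//10+1)*10,y1,10):
        cv2.line(c,(0,(y-y0)*s),(6,(y-y0)*s),(255,255,255),1); cv2.putText(c,str(y),(8,(y-y0)*s+4),0,.35,(255,255,255))
    cv2.imwrite(f"pics/{name}.png",c)
crop(160,160,285,240,6,"z_stack");crop(95,60,290,205,4,"z_trays");crop(305,140,365,230,6,"z_blue")
E
```

```text
(no output)
```

View pics/z_stack.png

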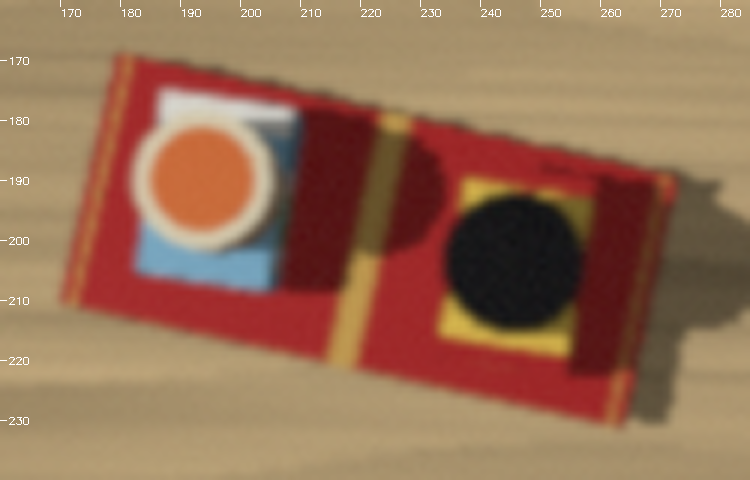

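View pics/z_trays.png

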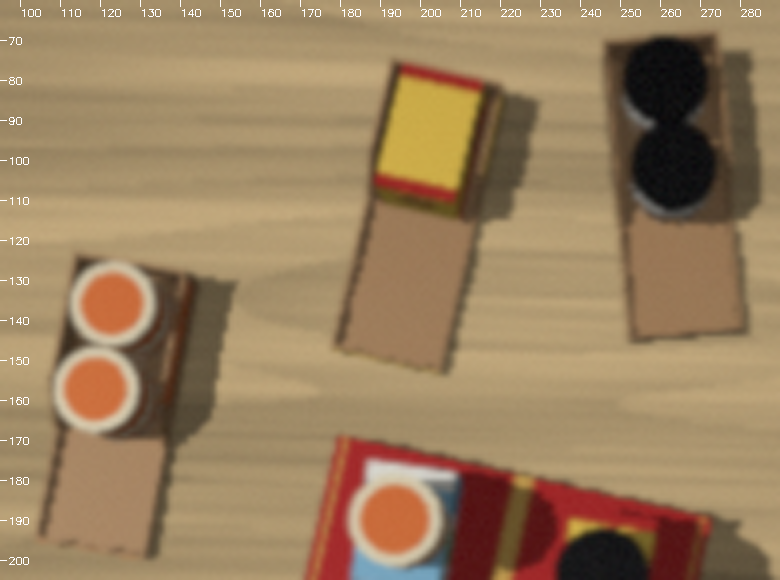

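View pics/z_blue.png

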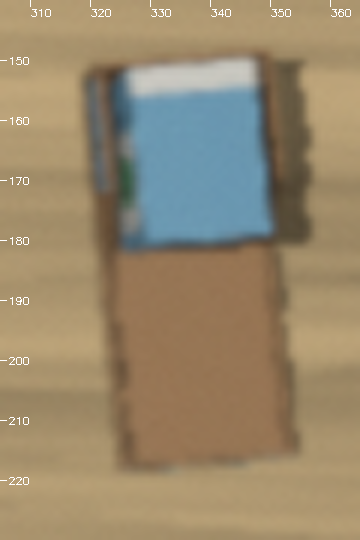

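```bash
cat > fit.py <<'E'
from h import *
from scipy.optimize import least_squares
def px(p,o,s): return np.array([(p[0]+.5)/s-.5+o[0],(p[1]+.5)/s-.5+o[1]])
T=(95,60);s=4
def fit(name,pts3,pix,z0=None):
    pts3=np.array(pts3);pix=np.array(pix)
    def res(q):
        c,sn=np.cos(q[2]),np.sin(q[2])
        X=np.c_[q[0]+c*pts3[:,0]-sn*pts3[:,1],q[1]+sn*pts3[:,0]+c*pts3[:,1],pts3[:,2]]
        return (proj("top",X)-pix).ravel()
    g=onz("top",pix[0],pts3[0,2])
    best=min((least_squares(res,[g[0],g[1],a]) for a in(-.5,0,.5,1.)),key=lambda r:r.cost)
    print(name,np.round(best.x,4),"deg",np.round(np.degrees(best.x[2]),2),"resid px",np.round(best.fun,1));return best.x
# local +y is left in picture
P=lambda *L:[px(p,T,s) for p in L]
L=.012
fit("can",[[-44,44],[-44,-44],[75.5-2,0],[136,0]]*np.array([.001])@np.eye(2) if 0 else [[-.044,.044,L],[-.044,-.044,L],[.0735,0,.075],[.1355,0,.075]],P((40,537),(153,557),(96,389),(112,303)))
fit("jar",[[-.045,.045,L],[-.045,-.045,L],[.0755,0,.073],[.1405,0,.073]],P((632,341),(747,333),(673,166),(666,79)))
fit("yel",[[-.061,.044,L],[-.061,-.044,L],[.0595,.031,.068],[.0595,-.031,.068],[.1555,.031,.068],[.1555,-.031,.068]],P((335,347),(447,373),(374,188),(457,204),(401,66),(487,83)))
B=lambda *L:[px(p,(305,140),6) for p in L]
fit("blu",[[-.057,.045,L],[-.057,-.045,L],[.0555,.032,.068],[.0555,-.032,.068],[.1435,.032,.068],[.1435,-.032,.068]],B((120,470),(298,452),(133,247),(275,238),(126,66),(258,56)))
S=lambda *L:[px(p,(160,160),6) for p in L]
fit("gift",[[.065,.145,.045],[.065,-.145,.045],[-.065,.145,.045],[-.065,-.145,.045]],S((118,53),(676,178),(63,302),(622,426)))
fit("yelc",[[.048,.031,.11],[.048,-.031,.11],[-.048,.031,.11],[-.048,-.031,.11]],S((462,178),(594,197),(437,338),(571,356)))
fit("bluc",[[.044,.032,.11],[.044,-.032,.11],[-.044,.032,.11],[-.044,-.032,.11]],S((160,88),(300,108),(134,271),(276,292)))
print("can",onz("top",px((203,180),(160,160),6),.182),"jar",onz("top",px((514,262),(160,160),6),.180))
E
python3 fit.py
```

```text
can [ 0.5115  0.3345 -0.113 ] deg -6.47 resid px [-0.   0.5 -0.4 -0.4  0.5 -0.6 -0.1  0.5]
jar [ 0.6898 -0.1074  0.1349] deg 7.73 resid px [-0.2  0.3 -0.2 -0.6  0.5 -0.2 -0.1  0.5]
yel [ 0.6781  0.1064 -0.1784] deg -10.22 resid px [-0.1  0.8 -0.4  0.2  0.5 -0.2 -0.1 -0.   0.7 -0.3 -0.7 -0.4]
blu [ 0.4815 -0.3369  0.1171] deg 6.71 resid px [ 0.2  0.2 -0.8  0.6  1.9 -0.6 -0.7 -0.9  0.2  0.4 -0.8  0.3]
gift [ 0.4666  0.0206 -0.1886] deg -10.81 resid px [-0.2 -0.3  0.6 -0.4 -0.7  0.2  0.3  0.5]
yelc [ 0.4531 -0.0532 -0.1158] deg -6.63 resid px [ 0.8 -3.2  0.1 -3.3  0.   3.2 -0.9  3.3]
bluc [ 0.4859  0.0908 -0.1048] deg -6.01 resid px [ 0.7  0.3 -0.6 -0.   0.7  0.1 -0.9 -0.4]
can [0.48629146 0.08987373 0.182     ] jar [ 0.45336191 -0.0522222   0.18      ]
```

```bash
cat > ov.py <<'E'
from h import *
import sys
def box(q,x0,x1,y0,y1,z0,z1):
    c,s=np.cos(q[2]),np.sin(q[2])
    V=[(x,y,z) for z in(z0,z1) for x,y in((x0,y0),(x1,y0),(x1,y1),(x0,y1))]
    V=np.array([[q[0]+c*x-s*y,q[1]+s*x+c*y,z] for x,y,z in V])
    return V,[(0,1),(1,2),(2,3),(3,0),(4,5),(5,6),(6,7),(7,4),(0,4),(1,5),(2,6),(3,7)]
def cyl(p,r,z0,z1):
    a=np.linspace(0,2*np.pi,24,endpoint=False);V=np.r_[[[p[0]+r*np.cos(t),p[1]+r*np.sin(t),z] for z in(z0,z1) for t in a]]
    return V,[(i,(i+1)%24) for i in range(24)]+[(24+i,24+(i+1)%24) for i in range(24)]
def draw(n,im,shapes,x0,y0,x1,y1,s,out):
    c=cv2.resize(im[y0:y1,x0:x1],None,fx=s,fy=s,interpolation=cv2.INTER_CUBIC)
    for V,E in shapes:
        P=((proj(n,V)+.5-[x0,y0])*s-.5)
        for i,j in E: cv2.line(c,tuple(np.int32(P[i])),tuple(np.int32(P[j])),(0,255,0),1)
    cv2.imwrite(out,c)
can=(.5115,.3345,-.113);jar=(.6898,-.1074,.1349);yel=(.6781,.1064,-.1784);blu=(.4815,-.3369,.1171);gift=(.4666,.0206,-.1886);yc=(.4531,-.0532,-.1158);bc=(.4859,.0908,-.1048)
S=[box(can,-.041,.041,-.041,.041,.003,.012),box(jar,-.042,.042,-.042,.042,.003,.012),box(yel,-.058,.058,-.041,.041,.003,.012),box(blu,-.054,.054,-.042,.042,.003,.012),
box(gift,-.065,.065,-.145,.145,0,.045),box(yc,-.048,.048,-.031,.031,.045,.11),box(bc,-.044,.044,-.032,.032,.045,.11),cyl((.4863,.0899),.031,.11,.182),cyl((.4534,-.0522),.032,.11,.18),
box(yel,.0595,.1555,-.031,.031,.003,.068),box(blu,.0555,.1435,-.032,.032,.003,.068)]
if __name__=="__main__":
    draw("scene",cv2.imread("pics/scene0.png"),S,160,150,420,325,3,"pics/ov_s.png")
    draw("top",cv2.imread("pics/top0.png"),S,95,60,365,240,2.9 and 3,"pics/ov_t.png")
E
python3 ov.py
```

```text
(no output)
```

View pics/ov_s.png

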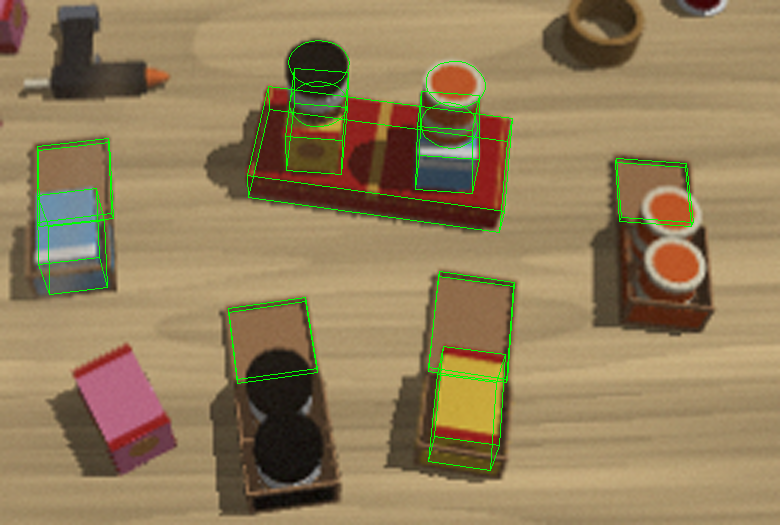

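View pics/ov_t.png

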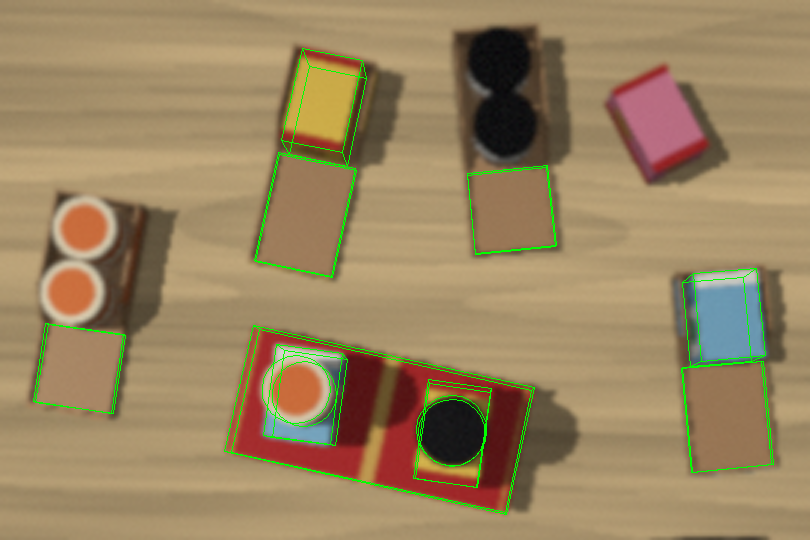

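```bash
cat > yaw.py <<'E'
from h import *
from scipy.spatial.transform import Rotation as Ro
def yaw():
    q=ctrl.get_state()['ee_rot'];R=Ro.from_quat([q[1],q[2],q[3],q[0]]).as_matrix()
    return R
E
python3 - <<'E'
from yaw import *
R=yaw();print(R.round(3));print(np.degrees(np.arctan2(R[1,2],R[0,2])))
E
```

```text
[[-0.     0.975  0.223]
 [-0.     0.223 -0.975]
 [-1.    -0.     0.   ]]
-77.11425740510546
```

```bash
python3 -m inch '[[1,0.03,0.04,0.02,-0.05],[1,0.065,0.08,0.03,-0.1],[1,0.1,0.12,0.03,-0.15],[1,0.14,0.16,0.03,-0.2],[1,0.18,0.2,0.03,-0.25],[1,0.21,0.25,0.03,-0.3],[1,0.24,0.3,0.03,-0.33],[1,0.27,0.35,0.03,-0.33]]' && python3 -m inch '[[1,0.03,0.05,0,0],[1,0.05,0.1,0,0],[1,0.07,0.15,0,0],[1,0.085,0.2,0,0],[1,0.09,0.24,0,0],[1,0.093,0.265,0,0],[1,0.093,0.276,0,0],[1,0.093,0.276,0,0]]'; python3 - <<'E'
from yaw import *
R=yaw();print(np.degrees(np.arctan2(R[1,2],R[0,2])))
im=cams.camera("scene");cv2.imwrite("pics/a1.png",cv2.resize(im[60:260,160:420,::-1],None,fx=3,fy=3))
E
```

```text
t: 2.2
eef_pos: [0.3935, -0.1846, 0.2616]
ee_rot: [0.473, 0.526, 0.472, -0.526]
contact_force: [1.3, -0.3, 0.6]
gripper_width: 0.0858
t: 3.2
eef_pos: [0.4855, 0.0898, 0.2613]
ee_rot: [-0.473, -0.525, -0.473, 0.526]
contact_force: [0.4, -0.6, 0.2]
gripper_width: 0.0853
-95.97768759403269
```

View pics/a1.png

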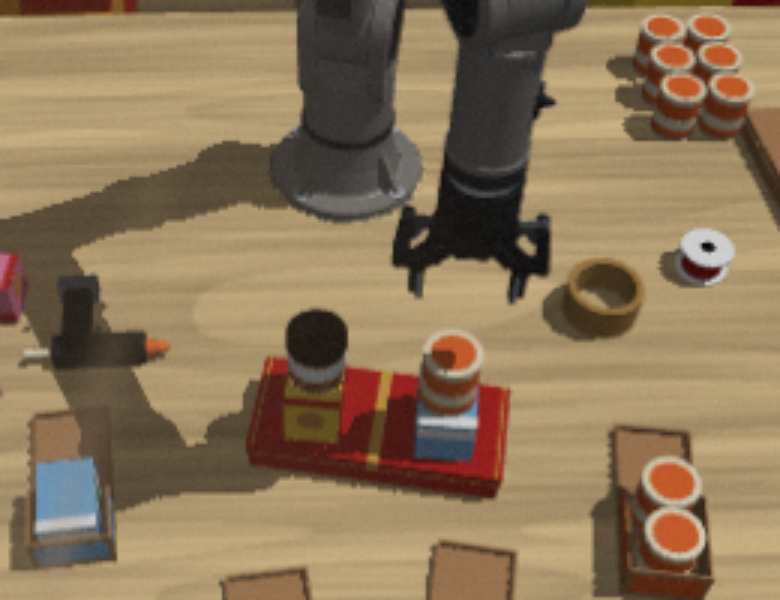

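The gripper hangs over the canister at about (310,170) in the scene view, jaws across y. I'll descend.

```bash
python3 -m inch '[[1,0,0,-0.03,0],[1,0,0,-0.055,0],[1,0,0,-0.075,0],[1,0,0,-0.095,0],[1,0,0,-0.11,0],[1,0,0,-0.12,0],[1,0,0,-0.126,0],[1,0,0,-0.126,0]]'; python3 - <<'E'
from yaw import *
im=cams.camera("scene");a=im[120:260,220:380,::-1]
im=cams.camera("top");b=im[130:270,130:290,::-1]
cv2.imwrite("pics/a2.png",cv2.resize(np.vstack([a,b]),None,fx=2.1*0+2,fy=2,interpolation=2))
E
```

```text
t: 4.25
eef_pos: [0.4857, 0.0897, 0.1352]
ee_rot: [-0.473, -0.526, -0.473, 0.526]
contact_force: [0.3, 0.3, 0.7]
gripper_width: 0.0851
```

View pics/a2.png

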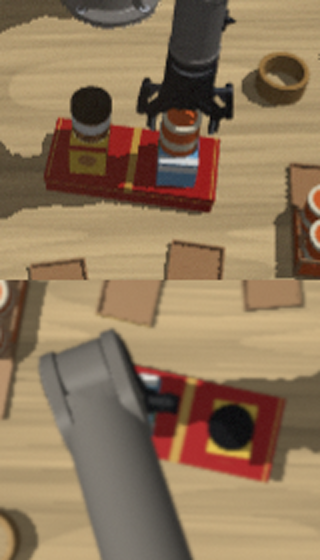

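```bash
python3 -m inch '[[0.85,0,0,0,0],[0.78,0,0,0,0],[0.74,0,0,0,0],[0.7,0,0,0,0],[0.5,0,0,0,0],[0.3,0,0,0,0],[0.3,0,0,0,0],[0.3,0,0,0,0]]'
```

```text
t: 5.35
eef_pos: [0.486, 0.0891, 0.1358]
ee_rot: [-0.473, -0.526, -0.472, 0.526]
contact_force: [-1.2, -3.4, 4.0]
gripper_width: 0.061
```

```bash
python3 -m inch '[[0.3,0,0,0.008,0],[0.3,0,0,0.025,0],[0.3,0,0.01,0.04,0],[0.3,0.004,0.035,0.05,0],[0.3,0.008,0.07,0.05,0],[0.3,0.012,0.11,0.05,0],[0.3,0.017,0.15,0.05,0],[0.3,0.021,0.19,0.05,0]]' && python3 -m inch '[[0.3,0.003,0.03,0,-0.009],[0.3,0.0045,0.047,0,-0.009],[0.3,0.0045,0.0545,0,-0.009],[0.3,0.0045,0.0545,-0.02,-0.009],[0.3,0.0045,0.0545,-0.05,-0.009],[0.3,0.0045,0.0545,-0.08,-0.009],[0.3,0.0045,0.0545,-0.1,-0.009],[0.3,0.0045,0.0545,-0.1,-0.009]]'; python3 - <<'E'
from yaw import *
im=cams.camera("scene");a=im[120:260,320:440,::-1]
im=cams.camera("top");b=im[90:230,70:190,::-1]
cv2.imwrite("pics/a3.png",cv2.resize(np.hstack([a,b]),None,fx=3,fy=3,interpolation=2))
E
```

```text
t: 6.35
eef_pos: [0.5061, 0.2825, 0.1854]
ee_rot: [0.473, 0.526, 0.474, -0.525]
contact_force: [0.7, -0.8, -1.9]
gripper_width: 0.0609
t: 7.35
eef_pos: [0.5104, 0.3316, 0.0834]
ee_rot: [-0.47, -0.526, -0.47, 0.53]
contact_force: [0.9, 0.1, -2.0]
gripper_width: 0.0608
```

View pics/a3.png

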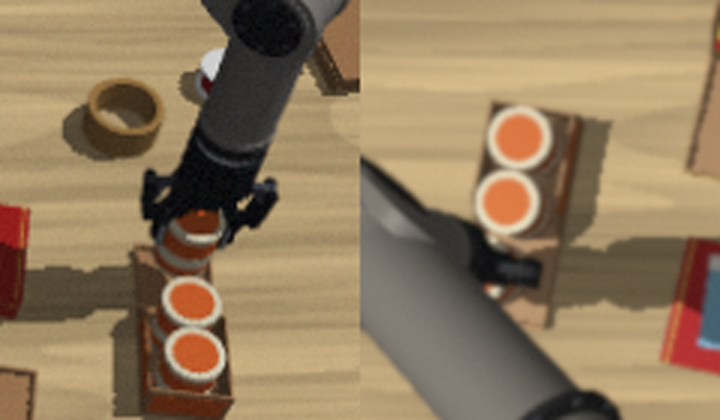

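```bash
python3 -m inch '[[0.3,0,0.002,-0.02,0],[0.3,0,0.002,-0.038,0],[0.3,0,0.002,-0.048,0],[0.3,0,0.002,-0.052,0],[0.3,0,0.002,-0.054,0],[0.3,0,0.002,-0.054,0]]'; python3 - <<'E'
from yaw import *
for i in range(3):
  im=cams.camera("scene"); s=ctrl.get_state(); print(s['eef_pos'].round(4),s['contact_force'].round(1))
R=yaw();print(R.round(3))
a=im[120:260,320:440,::-1]
im=cams.camera("top");b=im[90:230,70:190,::-1]
cv2.imwrite("pics/a4.png",cv2.resize(np.hstack([a,b]),None,fx=3,fy=3,interpolation=2))
E
```

```text
t: 8.2
eef_pos: [0.5114, 0.3366, 0.0316]
ee_rot: [0.471, 0.528, 0.471, -0.527]
contact_force: [-1.0, -0.5, -2.8]
gripper_width: 0.0608
[0.5115 0.3366 0.0318] [-0.8  0.4 -2.5]
[0.5115 0.3367 0.0319] [ 0.2 -0.4 -2.6]
[0.5115 0.3366 0.0319] [-0.2  0.4 -0.9]
[[ 0.001  0.993 -0.114]
 [ 0.001 -0.114 -0.993]
 [-1.     0.001 -0.001]]
```

View pics/a4.png

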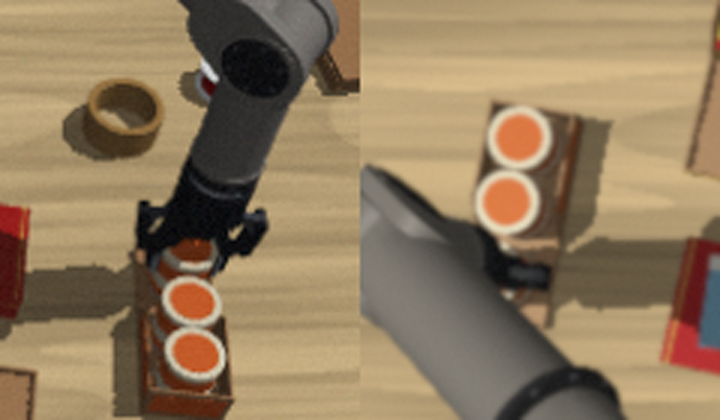

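```bash
python3 -m inch '[[0.3,0,-0.002,-0.001,0],[0.3,0,-0.002,-0.002,0],[0.3,0,-0.002,-0.003,0],[0.3,0,-0.002,-0.003,0]]'
```

```text
t: 8.9
eef_pos: [0.5113, 0.334, 0.0289]
ee_rot: [-0.471, -0.528, -0.47, 0.528]
contact_force: [-2.2, -2.3, 3.3]
gripper_width: 0.0607
```

Force changed from −2.6 to +3.3 N, so it is on the floor. Releasing.

```bash
python3 -m inch '[[0.6,0,0,0,0],[0.75,0,0,0,0],[0.85,0,0,0,0],[0.95,0,0,0,0],[1,0,0,0,0],[1,0,0,0,0]]' && python3 -m inch '[[1,0,0,0.01,0],[1,0,0,0.025,0],[1,0,0,0.045,0],[1,0,0,0.08,0],[1,0,0,0.13,0],[1,0,0,0.18,0],[1,0,0,0.22,0],[1,-0.02,-0.05,0.22,0]]'; python3 - <<'E'
from yaw import *
im=cams.camera("scene");a=im[120:260,320:440,::-1]
im=cams.camera("top");b=im[90:230,70:190,::-1]
cv2.imwrite("pics/a5.png",cv2.resize(np.hstack([a,b]),None,fx=3,fy=3,interpolation=2))
E
```

```text
t: 9.65
eef_pos: [0.5111, 0.3344, 0.0283]
ee_rot: [0.471, 0.528, 0.471, -0.528]
contact_force: [0.1, -0.1, 0.6]
gripper_width: 0.0854
t: 10.65
eef_pos: [0.4923, 0.2904, 0.2541]
ee_rot: [0.472, 0.531, 0.473, -0.521]
contact_force: [-0.5, -0.1, -0.4]
gripper_width: 0.0857
```

View pics/a5.png

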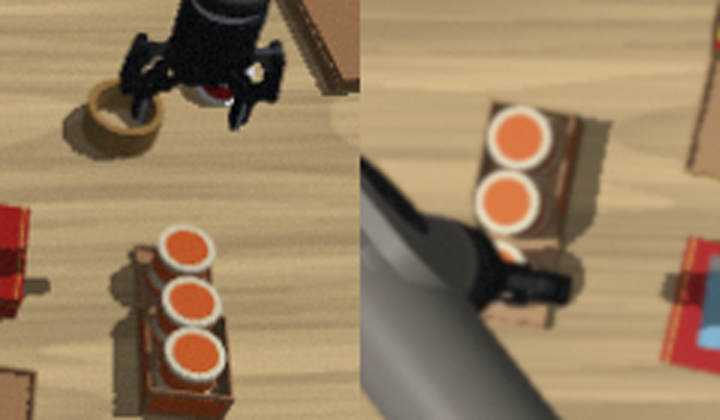

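The canister stands in its tray, in line with the stock at (185,250) in the crop. Next, the jar.

```bash
python3 -m inch '[[1,-0.005,-0.05,0,0],[1,-0.012,-0.105,0,0],[1,-0.02,-0.16,0,0],[1,-0.027,-0.215,0,0],[1,-0.033,-0.27,0,0],[1,-0.037,-0.315,0,0],[1,-0.038,-0.337,0,0],[1,-0.038,-0.337,0,0]]'; python3 - <<'E'
from yaw import *
for i in range(3):im=cams.camera("scene")
print(ctrl.get_state()['eef_pos'].round(4),yaw()[:,2].round(3))
cv2.imwrite("pics/b1.png",cv2.resize(im[100:260,200:420,::-1],None,fx=3,fy=3,interpolation=2))
im=cams.camera("top");cv2.imwrite("pics/b1t.png",cv2.resize(im[90:250,70:290,::-1],None,fx=3,fy=3,interpolation=2))
E
```

```text
t: 11.75
eef_pos: [0.4533, -0.0543, 0.2491]
ee_rot: [0.47, 0.529, 0.469, -0.529]
contact_force: [-0.4, 0.8, 0.3]
gripper_width: 0.0852
[ 0.4534 -0.0505  0.2488] [-0.111 -0.994 -0.001]
```

View pics/b1.png

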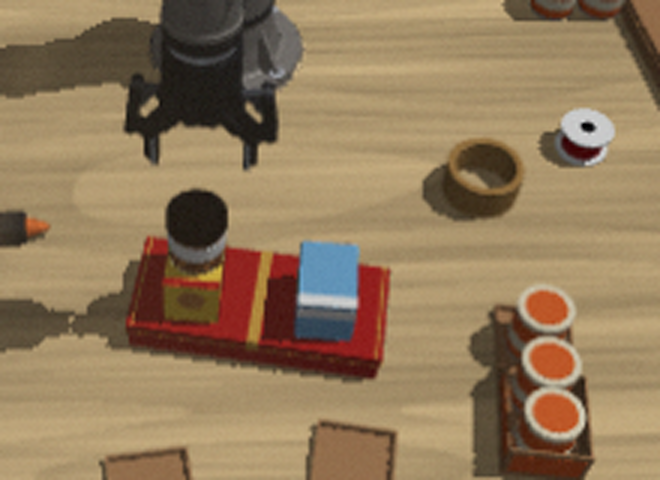

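View pics/b1t.png

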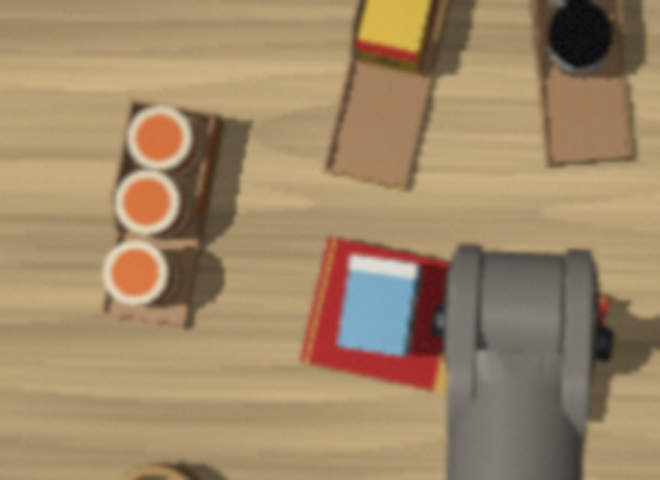

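```bash
python3 -m inch '[[1,0,-0.001,-0.03,0],[1,0,-0.001,-0.055,0],[1,0,-0.001,-0.07,0],[1,0,-0.001,-0.085,0],[1,0,-0.001,-0.1,0],[1,0,-0.001,-0.11,0],[1,0,-0.001,-0.114,0],[1,0,-0.001,-0.114,0]]' && python3 -m inch '[[0.87,0,0,0,0],[0.82,0,0,0,0],[0.78,0,0,0,0],[0.74,0,0,0,0],[0.6,0,0,0,0],[0.4,0,0,0,0],[0.3,0,0,0,0],[0.3,0,0,0,0]]'
```

```text
t: 12.95
eef_pos: [0.4532, -0.0537, 0.1343]
ee_rot: [0.471, 0.528, 0.471, -0.528]
contact_force: [0.3, 0.2, 1.0]
gripper_width: 0.0854
t: 13.95
eef_pos: [0.4533, -0.0541, 0.1349]
ee_rot: [-0.471, -0.528, -0.47, 0.528]
contact_force: [-1.7, -1.2, 4.9]
gripper_width: 0.0632
```

```bash
python3 -m inch '[[0.3,0,0,0.008,0],[0.3,0,0,0.025,0],[0.3,0.01,0,0.04,0.03],[0.3,0.035,-0.006,0.05,0.07],[0.3,0.075,-0.014,0.05,0.12],[0.3,0.115,-0.024,0.05,0.17],[0.3,0.155,-0.034,0.05,0.22],[0.3,0.19,-0.043,0.05,0.249]]' && python3 -m inch '[[0.3,0.03,-0.007,0,0],[0.3,0.043,-0.01,0,0],[0.3,0.046,-0.011,-0.005,0],[0.3,0.046,-0.011,-0.025,0],[0.3,0.046,-0.011,-0.055,0],[0.3,0.046,-0.011,-0.085,0],[0.3,0.046,-0.011,-0.1,0],[0.3,0.046,-0.011,-0.1,0]]'; python3 - <<'E'
from yaw import *
for i in range(4):im=cams.camera("scene")
R=yaw();print(ctrl.get_state()['eef_pos'].round(4),ctrl.get_state()['contact_force'].round(1),np.degrees(np.arctan2(R[1,2],R[0,2])))
a=im[200:340,180:320,::-1]
im=cams.camera("top");b=im[50:190,200:340,::-1]
cv2.imwrite("pics/b2.png",cv2.resize(np.hstack([a,b]),None,fx=2.8,fy=2.8,interpolation=2))
E
```

```text
t: 14.95
eef_pos: [0.644, -0.0968, 0.183]
ee_rot: [0.532, 0.465, 0.533, -0.465]
contact_force: [1.3, 0.4, -2.8]
gripper_width: 0.0631
t: 15.95
eef_pos: [0.6876, -0.1076, 0.0827]
ee_rot: [0.532, 0.464, 0.534, -0.466]
contact_force: [0.1, 0.3, -3.2]
gripper_width: 0.063
[ 0.6904 -0.1076  0.0863] [ 0.4 -0.5 -3.5] -82.27646059020894
```

View pics/b2.png

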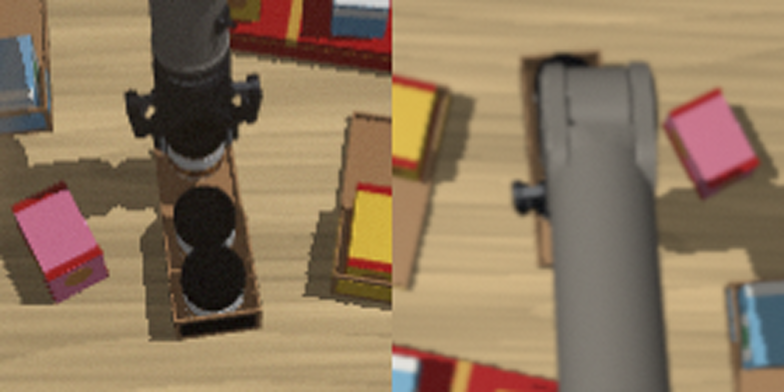

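```bash
python3 -m inch '[[0.3,0,0,-0.02,0],[0.3,0,0,-0.038,0],[0.3,0,0,-0.048,0],[0.3,0,0,-0.052,0],[0.3,0,0,-0.053,0],[0.3,0,0,-0.053,0],[0.3,0,0,-0.054,0],[0.3,0,0,-0.054,0]]'; python3 - <<'E'
from yaw import *
for i in range(2):im=cams.camera("scene")
print(ctrl.get_state()['eef_pos'].round(4),ctrl.get_state()['contact_force'].round(1))
a=im[200:340,180:320,::-1]
im=cams.camera("top");b=im[50:190,200:340,::-1]
cv2.imwrite("pics/b3.png",cv2.resize(np.hstack([a,b]),None,fx=2.8,fy=2.8,interpolation=2))
E
```

```text
t: 17.2
eef_pos: [0.6893, -0.1077, 0.0306]
ee_rot: [0.533, 0.465, 0.532, -0.465]
contact_force: [-0.6, -0.9, -2.8]
gripper_width: 0.063
[ 0.6892 -0.1077  0.0305] [-0.2  0.7 -2.1]
```

View pics/b3.png

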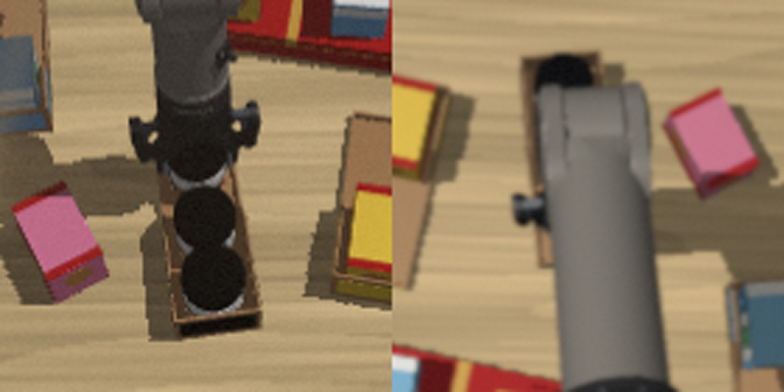

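```bash
python3 -m inch '[[0.3,0,0,-0.001,0],[0.3,0,0,-0.001,0],[0.3,0,0,-0.002,0],[0.3,0,0,-0.002,0],[0.3,0,0,-0.002,0]]'
```

```text
t: 17.98
eef_pos: [0.6891, -0.1077, 0.0283]
ee_rot: [0.533, 0.465, 0.533, -0.465]
contact_force: [0.1, -0.2, -2.4]
gripper_width: 0.0631
```

```bash
python3 -m inch '[[0.3,0,0,-0.0007,0],[0.3,0,0,-0.0007,0],[0.3,0,0,-0.0014,0],[0.3,0,0,-0.0014,0]]'
```

```text
t: 18.48
eef_pos: [0.6893, -0.1076, 0.0281]
ee_rot: [0.533, 0.465, 0.532, -0.465]
contact_force: [-2.9, -1.3, 5.1]
gripper_width: 0.0629
```

Contact made (−2.4 to +5.1 N). Releasing and retreating.

```bash
python3 -m inch '[[0.6,0,0,0,0],[0.78,0,0,0,0],[0.88,0,0,0,0],[0.95,0,0,0,0],[1,0,0,0,0],[1,0,0,0,0]]' && python3 -m inch '[[1,0,0,0.01,0],[1,0,0,0.025,0],[1,0,0,0.045,0],[1,0,0,0.08,0],[1,0,0,0.13,0],[1,-0.03,-0.04,0.17,-0.05],[1,-0.07,-0.08,0.18,-0.15],[1,-0.12,-0.12,0.18,-0.24]]'; python3 - <<'E'
from yaw import *
im=cams.camera("scene");cv2.imwrite("pics/b4s.png",cv2.resize(im[140:320,160:420,::-1],None,fx=3,fy=3,interpolation=2))
im=cams.camera("top");cv2.imwrite("pics/b4.png",im[:,:,::-1]);cv2.imwrite("pics/b4t.png",cv2.resize(im[50:250,90:350,::-1],None,fx=3,fy=3,interpolation=2))
E
```

```text
t: 19.23
eef_pos: [0.6892, -0.1076, 0.0268]
ee_rot: [0.533, 0.465, 0.533, -0.465]
contact_force: [-0.2, 1.0, -0.0]
gripper_width: 0.0854
t: 20.23
eef_pos: [0.571, -0.2281, 0.2106]
ee_rot: [0.475, 0.527, 0.47, -0.525]
contact_force: [-0.0, -0.9, -0.8]
gripper_width: 0.0854
```

View pics/b4s.png

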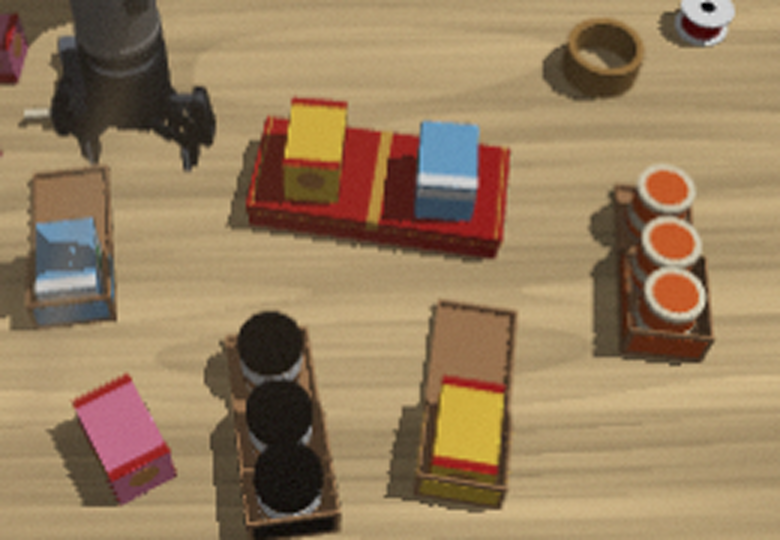

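View pics/b4t.png

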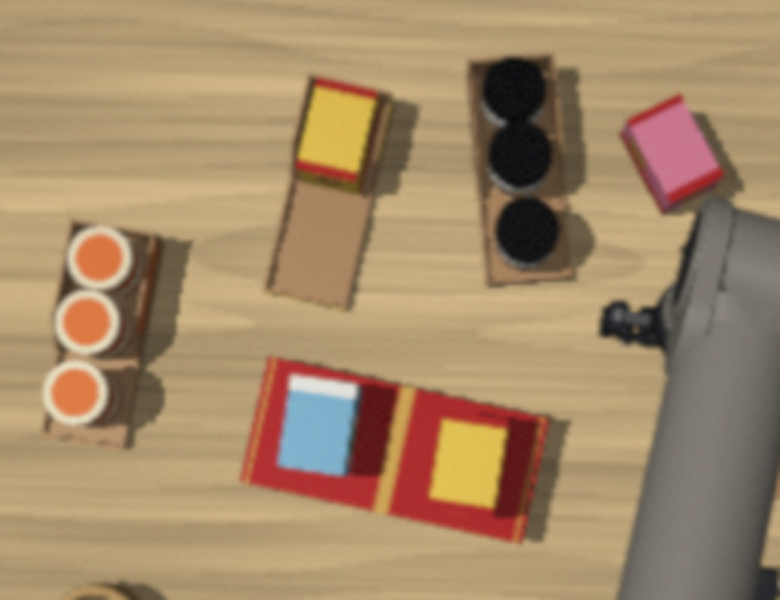

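Both cylinders stand in line with their stock, and both cartons are now uncovered. I'll re-measure the cartons from the unblocked top view.

```bash
python3 - <<'E'
from h import *
px=lambda p:((p[0]+.5)/3-.5+90,(p[1]+.5)/3-.5+50)
for n,c in dict(y=[(443,418),(508,428),(497,508),(429,497)],b=[(290,374),(358,384),(349,476),(278,467)]).items():
    W=np.array([onz("top",px(p),.11)[:2] for p in c]);a=W[0]-W[3]+W[1]-W[2];b=W[0]-W[1]+W[3]-W[2]
    print(n,W.mean(0).round(4),np.degrees(np.arctan2(a[1],a[0])).round(1),np.degrees(np.arctan2(-b[0],b[1])).round(1),np.linalg.norm(a)/2,np.linalg.norm(b)/2)
# mask-based
im=cv2.imread("pics/b4.png");hsv=cv2.cvtColor(im,cv2.COLOR_BGR2HSV)
for n,lo,hi,roi in(("y",(20,130,140),(32,255,255),(225,180,270,235)),("b",(95,60,120),(115,200,255),(175,165,215,215))):
    m=cv2.inRange(hsv,lo,hi);q=np.zeros_like(m);x0,y0,x1,y1=roi;q[y0:y1,x0:x1]=m[y0:y1,x0:x1]
    q=cv2.morphologyEx(q,cv2.MORPH_OPEN,np.ones((4,4)))
    ys,xs=np.nonzero(q);P=np.array([onz("top",(x,y),.11)[:2] for x,y in zip(xs,ys)])*1000
    r=cv2.minAreaRect(P.astype(np.float32));print(n,r)
E
```

```text
y [ 0.4537 -0.0546] -7.2 -7.3 0.07702857325549979 0.0644279034650761
b [0.4853 0.0905] -4.4 -6.1 0.08923516822461382 0.06725390244008417
y ((450.17913818359375, -57.305931091308594), (60.434165954589844, 73.61640930175781), 82.30381774902344)
b ((475.74310302734375, 88.59007263183594), (62.33808517456055, 71.4664535522461), 83.37092590332031)
```

```bash
python3 -m inch '[[1,-0.025,0.04,0,-0.022],[1,-0.055,0.08,0,-0.022],[1,-0.08,0.12,0,-0.022],[1,-0.105,0.155,0,-0.022],[1,-0.1155,0.1735,-0.01,-0.022],[1,-0.1155,0.1735,-0.04,-0.022],[1,-0.1155,0.1735,-0.06,-0.022],[1,-0.1155,0.1735,-0.06,-0.022]]'; python3 - <<'E'
from yaw import *
for i in range(4):im=cams.camera("scene")
R=yaw();print(ctrl.get_state()['eef_pos'].round(4),np.degrees(np.arctan2(R[1,2],R[0,2])))
cv2.imwrite("pics/c1.png",cv2.resize(im[100:260,200:360,::-1],None,fx=3,fy=3,interpolation=2))
E
```

```text
t: 21.32
eef_pos: [0.4541, -0.0528, 0.1469]
ee_rot: [-0.467, -0.53, -0.468, 0.531]
contact_force: [-0.9, 0.5, 0.1]
gripper_width: 0.0852
[ 0.456  -0.0532  0.1484] -97.27919531943445
```

View pics/c1.png

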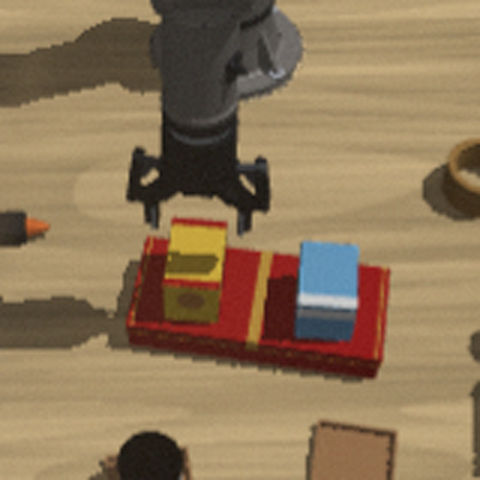

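```bash
python3 -m inch '[[1,0,-0.001,-0.02,0],[1,0,-0.001,-0.04,0],[1,0,-0.001,-0.058,0],[1,0,-0.001,-0.07,0],[1,0,-0.001,-0.077,0],[1,0,-0.001,-0.08,0],[1,0,-0.001,-0.08,0]]' && python3 -m inch '[[0.87,0,0,0,0],[0.8,0,0,0,0],[0.76,0,0,0,0],[0.72,0,0,0,0],[0.6,0,0,0,0],[0.4,0,0,0,0],[0.3,0,0,0,0],[0.3,0,0,0,0]]'
```

```text
t: 22.4
eef_pos: [0.4551, -0.0542, 0.0672]
ee_rot: [0.467, 0.531, 0.467, -0.531]
contact_force: [0.2, -0.2, -0.2]
gripper_width: 0.0857
t: 23.4
eef_pos: [0.4552, -0.055, 0.0675]
ee_rot: [-0.468, -0.531, -0.467, 0.531]
contact_force: [-0.9, -2.5, 5.4]
gripper_width: 0.0615
```

```bash
python3 -m inch '[[0.3,0,0,0.008,0],[0.3,0,0,0.025,0],[0.3,0.01,0,0.05,0],[0.3,0.035,0,0.075,0],[0.3,0.075,0,0.09,-0.01],[0.3,0.115,0.01,0.09,-0.025],[0.3,0.15,0.03,0.09,-0.04],[0.3,0.18,0.06,0.09,-0.051]]' && python3 -m inch '[[0.3,0.025,0.03,0,0],[0.3,0.038,0.065,0,0],[0.3,0.044,0.088,0,0],[0.3,0.0444,0.1,0,0],[0.3,0.0444,0.101,-0.02,0],[0.3,0.0444,0.101,-0.05,0],[0.3,0.0444,0.101,-0.08,0],[0.3,0.0444,0.101,-0.08,0]]'; python3 - <<'E'
from yaw import *
for i in range(4):im=cams.camera("scene")
R=yaw();print(ctrl.get_state()['eef_pos'].round(4),ctrl.get_state()['contact_force'].round(1),np.degrees(np.arctan2(R[1,2],R[0,2])))
a=im[180:330,260:380,::-1]
im=cams.camera("top");b=im[50:200,150:270,::-1]
cv2.imwrite("pics/c2.png",cv2.resize(np.hstack([a,b]),None,fx=3.2,fy=3.2,interpolation=2))
E
```

```text
t: 24.4
eef_pos: [0.6356, 0.0054, 0.1558]
ee_rot: [-0.452, -0.543, -0.453, 0.544]
contact_force: [0.3, 0.0, -2.1]
gripper_width: 0.0615
t: 25.4
eef_pos: [0.6761, 0.1048, 0.0732]
ee_rot: [-0.452, -0.54, -0.455, 0.545]
contact_force: [-0.3, 0.4, -2.4]
gripper_width: 0.0613
[0.6805 0.1069 0.079 ] [-0.7 -0.2 -1.2] -100.2380622244049
```

View pics/c2.png

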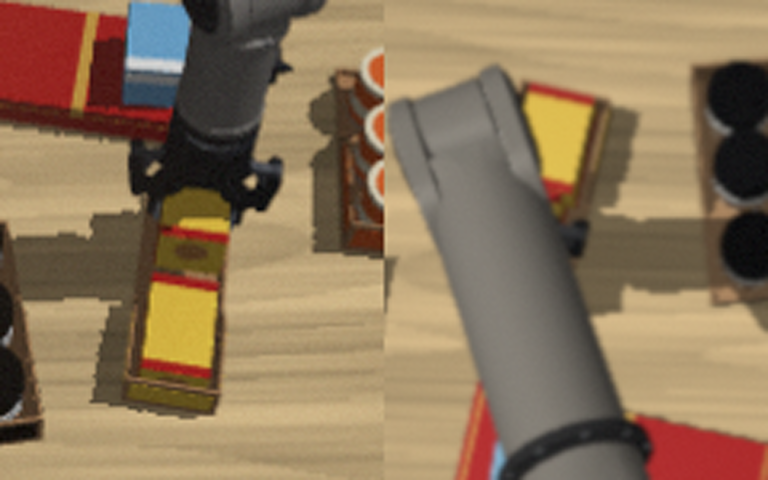

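```bash
python3 -m inch '[[0.3,-0.001,0,-0.015,0],[0.3,-0.001,0,-0.03,0],[0.3,-0.001,0,-0.04,0],[0.3,-0.001,0,-0.045,0],[0.3,-0.001,0,-0.047,0],[0.3,-0.001,0,-0.047,0],[0.3,-0.001,0,-0.047,0]]'; python3 - <<'E'
from yaw import *
for i in range(2):im=cams.camera("scene")
R=yaw();print(ctrl.get_state()['eef_pos'].round(4),ctrl.get_state()['contact_force'].round(1),np.degrees(np.arctan2(R[1,2],R[0,2])))
a=im[180:330,260:380,::-1]
im=cams.camera("top");b=im[50:200,150:270,::-1]
cv2.imwrite("pics/c3.png",cv2.resize(np.hstack([a,b]),None,fx=3.2,fy=3.2,interpolation=2))
E
```

```text
t: 26.52
eef_pos: [0.6787, 0.1069, 0.0305]
ee_rot: [0.454, 0.543, 0.453, -0.542]
contact_force: [0.3, -0.3, -2.4]
gripper_width: 0.0615
[0.6786 0.1069 0.0304] [-0.1 -0.6 -2.8] -100.20768193258793
```

View pics/c3.png

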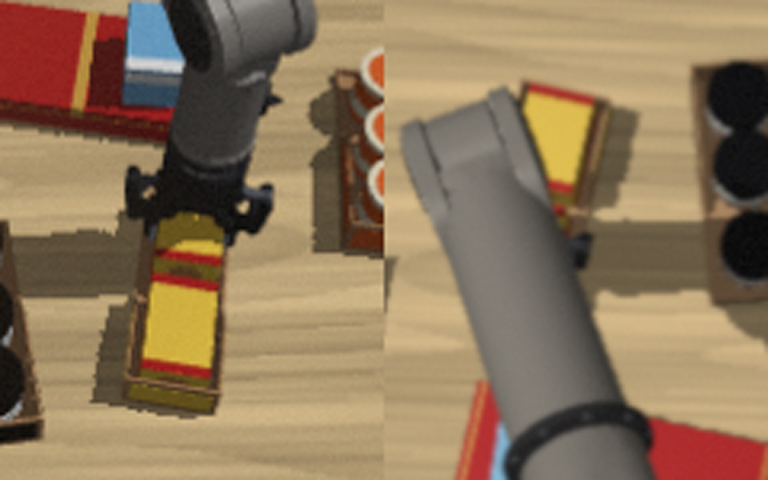

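```bash
python3 -m inch '[[0.3,0.001,0,-0.0015,0],[0.3,0.001,0,-0.003,0],[0.3,0.001,0,-0.004,0],[0.3,0.001,0,-0.0045,0],[0.3,0.001,0,-0.005,0],[0.3,0.001,0,-0.005,0]]'
```

```text
t: 27.42
eef_pos: [0.6791, 0.1068, 0.0257]
ee_rot: [-0.454, -0.542, -0.453, 0.543]
contact_force: [-3.5, -0.8, 4.4]
gripper_width: 0.0614
```

```bash
python3 -m inch '[[0.6,0,0,0,0],[0.75,0,0,0,0],[0.85,0,0,0,0],[0.95,0,0,0,0],[1,0,0,0,0],[1,0,0,0,0]]' && python3 -m inch '[[1,0,0,0.01,0],[1,0,0,0.025,0],[1,0,0,0.045,0],[1,0,0,0.08,0],[1,0,0,0.13,0],[1,-0.02,-0.01,0.17,0.03],[1,-0.06,-0.012,0.18,0.06],[1,-0.11,-0.014,0.18,0.073]]' && python3 -m inch '[[1,-0.04,-0.001,0,0],[1,-0.07,-0.0015,0,0],[1,-0.083,-0.0015,-0.01,0],[1,-0.083,-0.0015,-0.04,0],[1,-0.083,-0.0015,-0.06,0],[1,-0.083,-0.0015,-0.06,0]]'; python3 - <<'E'
from yaw import *
for i in range(3):im=cams.camera("scene")
R=yaw();print(ctrl.get_state()['eef_pos'].round(4),ctrl.get_state()['contact_force'].round(1),np.degrees(np.arctan2(R[1,2],R[0,2])))
cv2.imwrite("pics/d1s.png",cv2.resize(im[140:320,160:420,::-1],None,fx=3,fy=3,interpolation=2))
im=cams.camera("top");cv2.imwrite("pics/d1t.png",cv2.resize(im[50:250,90:350,::-1],None,fx=3,fy=3,interpolation=2))
E
```

```text
t: 28.18
eef_pos: [0.6793, 0.1069, 0.0249]
ee_rot: [0.454, 0.543, 0.454, -0.542]
contact_force: [-0.3, -0.3, 0.3]
gripper_width: 0.0853
t: 29.18
eef_pos: [0.57, 0.0933, 0.2083]
ee_rot: [0.474, 0.528, 0.472, -0.524]
contact_force: [0.3, 0.8, 0.9]
gripper_width: 0.0855
t: 29.92
eef_pos: [0.4854, 0.0912, 0.145]
ee_rot: [-0.473, -0.525, -0.473, 0.526]
contact_force: [0.1, -0.4, 0.2]
gripper_width: 0.0855
[0.4873 0.0918 0.1466] [-0.3  0.1  0.5] -96.01058316515669
```

View pics/d1s.png

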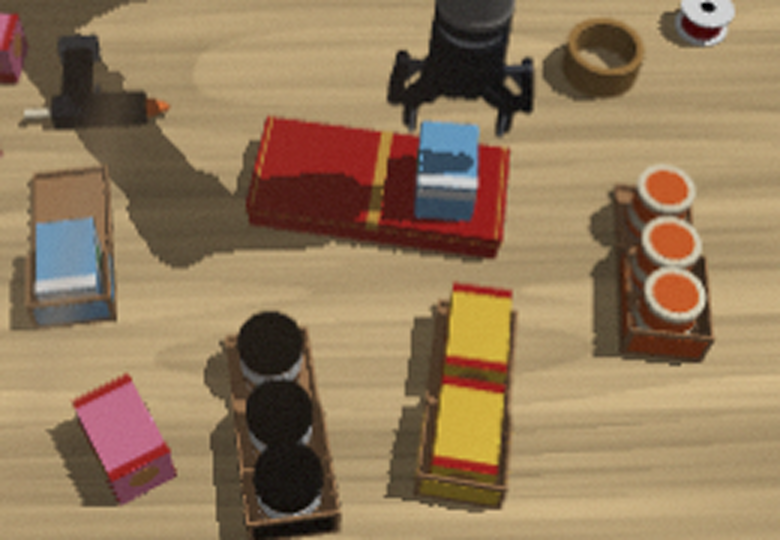

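View pics/d1t.png

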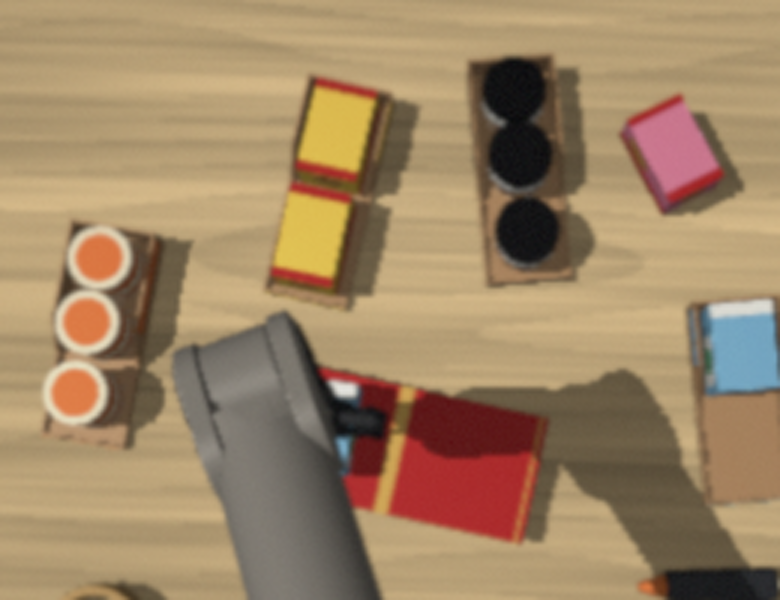

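The yellow carton sits squarely in its tray, aligned with the stock carton. Now the blue one.

```bash
python3 -m inch '[[1,-0.001,-0.001,-0.02,0],[1,-0.001,-0.001,-0.04,0],[1,-0.001,-0.001,-0.058,0],[1,-0.001,-0.001,-0.07,0],[1,-0.001,-0.001,-0.076,0],[1,-0.001,-0.001,-0.078,0],[1,-0.001,-0.001,-0.078,0]]' && python3 -m inch '[[0.87,0,0,0,0],[0.8,0,0,0,0],[0.77,0,0,0,0],[0.73,0,0,0,0],[0.6,0,0,0,0],[0.4,0,0,0,0],[0.3,0,0,0,0],[0.3,0,0,0,0]]'
```

```text
t: 31.0
eef_pos: [0.4856, 0.0904, 0.0673]
ee_rot: [0.473, 0.526, 0.473, -0.525]
contact_force: [1.0, 0.4, 0.2]
gripper_width: 0.0855
t: 32.0
eef_pos: [0.4856, 0.0901, 0.0674]
ee_rot: [0.473, 0.526, 0.473, -0.525]
contact_force: [-0.5, -1.5, 4.2]
gripper_width: 0.0631
```

```bash
python3 -m inch '[[0.3,0,0,0.008,0],[0.3,0,0,0.025,0],[0.3,0,-0.01,0.045,0],[0.3,0,-0.035,0.06,0.02],[0.3,-0.001,-0.075,0.06,0.05],[0.3,-0.001,-0.12,0.06,0.08],[0.3,-0.002,-0.165,0.06,0.12],[0.3,-0.002,-0.21,0.06,0.15]]' && python3 -m inch '[[0.3,0,-0.045,0,0.02],[0.3,-0.001,-0.09,0,0.05],[0.3,-0.001,-0.135,0,0.072],[0.3,-0.002,-0.175,0,0.072],[0.3,-0.002,-0.205,0,0.072],[0.3,-0.002,-0.217,0,0.072],[0.3,-0.002,-0.217,-0.025,0.072],[0.3,-0.002,-0.217,-0.05,0.072]]'; python3 - <<'E'
from yaw import *
for i in range(5):im=cams.camera("scene")
R=yaw();print(ctrl.get_state()['eef_pos'].round(4),ctrl.get_state()['contact_force'].round(1),np.degrees(np.arctan2(R[1,2],R[0,2])))
a=im[140:270,140:260,::-1]
im=cams.camera("top");b=im[120:250,280:400,::-1]
cv2.imwrite("pics/e1.png",cv2.resize(np.hstack([a,b]),None,fx=3.2,fy=3.2,interpolation=2))
E
```

```text
t: 33.0
eef_pos: [0.4823, -0.1206, 0.1263]
ee_rot: [0.511, 0.488, 0.512, -0.488]
contact_force: [0.7, 0.4, -1.9]
gripper_width: 0.0634
t: 34.0
eef_pos: [0.4817, -0.3349, 0.0762]
ee_rot: [0.528, 0.47, 0.529, -0.469]
contact_force: [-0.5, -0.1, -2.3]
gripper_width: 0.0631
[ 0.4821 -0.3359  0.0777] [ 0.2 -0.1 -2.3] -83.2285554198895
```

View pics/e1.png

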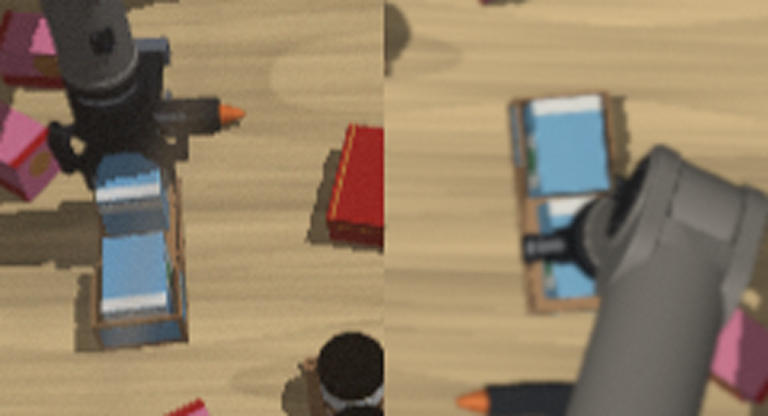

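```bash
python3 -m inch '[[0.3,0,0,-0.015,0],[0.3,0,0,-0.03,0],[0.3,0,0,-0.04,0],[0.3,0,0,-0.045,0],[0.3,0,0,-0.047,0],[0.3,0,0,-0.047,0],[0.3,0,0,-0.047,0]]'; python3 - <<'E'
from yaw import *
for i in range(2):im=cams.camera("scene")
R=yaw();print(ctrl.get_state()['eef_pos'].round(4),ctrl.get_state()['contact_force'].round(1),np.degrees(np.arctan2(R[1,2],R[0,2])))
a=im[140:270,140:260,::-1]
im=cams.camera("top");b=im[120:250,280:400,::-1]
cv2.imwrite("pics/e2.png",cv2.resize(np.hstack([a,b]),None,fx=3.2,fy=3.2,interpolation=2))
E
```

```text
t: 35.17
eef_pos: [0.4816, -0.3369, 0.0304]
ee_rot: [0.529, 0.47, 0.528, -0.47]
contact_force: [1.3, -0.4, -2.7]
gripper_width: 0.0636
[ 0.4815 -0.3369  0.0303] [ 1.   0.3 -1.5] -83.30546106568785
```

View pics/e2.png

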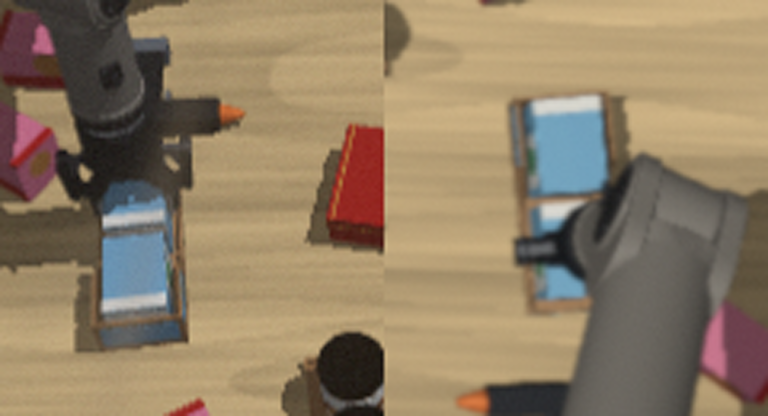

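```bash
python3 -m inch '[[0.3,0,0,-0.0015,0],[0.3,0,0,-0.003,0],[0.3,0,0,-0.004,0],[0.3,0,0,-0.0045,0],[0.3,0,0,-0.005,0],[0.3,0,0,-0.005,0]]'
```

```text
t: 36.08
eef_pos: [0.4811, -0.3366, 0.0255]
ee_rot: [0.528, 0.47, 0.528, -0.47]
contact_force: [-3.4, 1.4, 3.2]
gripper_width: 0.0633
```

```bash
python3 -m inch '[[0.6,0,0,0,0],[0.77,0,0,0,0],[0.87,0,0,0,0],[0.95,0,0,0,0],[1,0,0,0,0],[1,0,0,0,0]]' && python3 -m inch '[[1,0,0,0.01,0],[1,0,0,0.025,0],[1,0,0,0.045,0],[1,0,0,0.08,0],[1,0,0,0.13,0],[1,-0.04,-0.03,0.18,0],[1,-0.08,-0.06,0.21,0],[1,-0.13,-0.09,0.22,0]]' && python3 -m inch '[[1,-0.04,-0.03,0,0],[1,-0.08,-0.05,0,0],[1,-0.12,-0.08,0,0],[1,-0.16,-0.1,0,0],[1,-0.16,-0.1,0,0],[1,-0.16,-0.1,0,0]]'; python3 - <<'E'
from yaw import *
for i in range(3):im=cams.camera("scene")
cv2.imwrite("pics/f.png",im[:,:,::-1]);cv2.imwrite("pics/fs.png",cv2.resize(im[130:330,140:400,::-1],None,fx=3,fy=3,interpolation=2))
im=cams.camera("top");cv2.imwrite("pics/ft0.png",im[:,:,::-1]);cv2.imwrite("pics/ft.png",cv2.resize(im[50:250,95:360,::-1],None,fx=3,fy=3,interpolation=2))
cv2.imwrite("pics/fg.png",np.hstack([cv2.imread("pics/top0.png")[220:300,290:420],im[220:300,290:420,::-1]]).repeat(3,0).repeat(3,1))
E
```

```text
t: 36.83
eef_pos: [0.4813, -0.3367, 0.0249]
ee_rot: [0.528, 0.47, 0.528, -0.47]
contact_force: [-0.0, 0.3, 0.1]
gripper_width: 0.0853
t: 37.83
eef_pos: [0.3523, -0.428, 0.2494]
ee_rot: [0.532, 0.469, 0.526, -0.469]
contact_force: [-0.6, -0.3, -0.6]
gripper_width: 0.0855
t: 38.58
eef_pos: [0.1922, -0.5264, 0.2459]
ee_rot: [0.529, 0.47, 0.528, -0.47]
contact_force: [0.9, 0.7, 0.3]
gripper_width: 0.0853
```

View pics/fs.png

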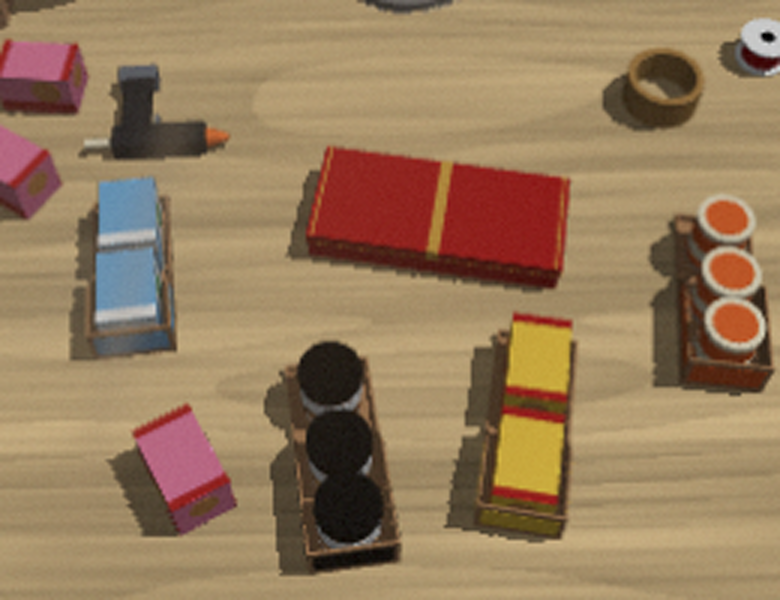

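View pics/ft.png

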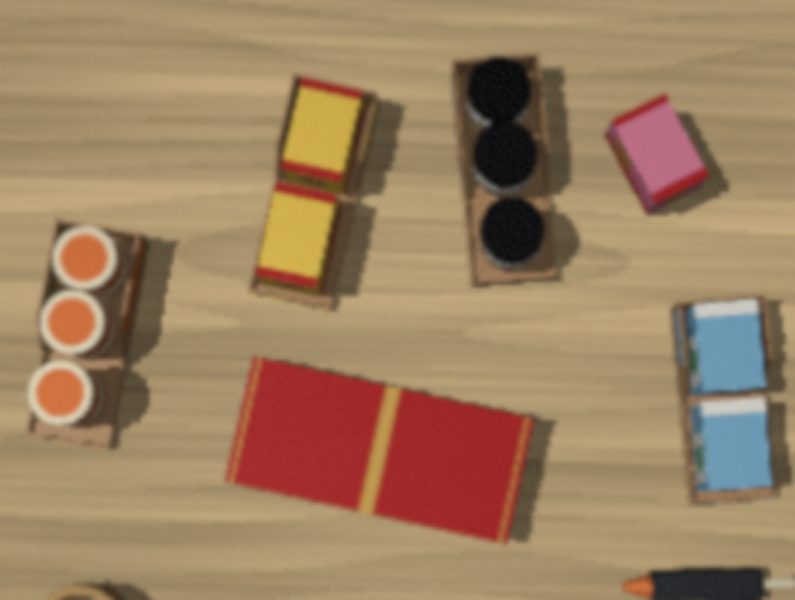

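View pics/fg.png

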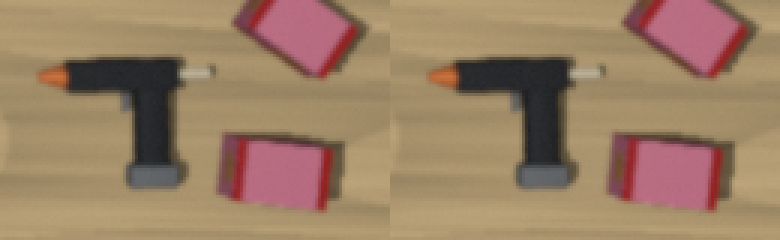

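All four are standing squared up in their trays, and the gift box and glue gun haven't moved. Handing in.

```bash
python3 - <<'E'
from plant import workorder,ctrl
print(ctrl.get_state()['t'],workorder.hand_in())
E
```

```text
the job is handed in; nothing more can be done
38.775 None
```

I took the stack apart and put all four products upright in the empty front places of their own trays, in this order: canister, jar, yellow carton, blue carton. I handed the job in at 38.8 s of the 106 s allowed.

- **Set-down:** I lowered each product in small steps until the wrist force showed it touching the floor (readings of about 3–5 N). I opened the fingers only after that.
- **Placement:** In the last pictures from both cameras, every product stands on its own and is in line with its stock. By eye the cartons are square with the trays to about 1–2°; I did not measure this.
- **Left in place:** In those pictures the gift box looks unmoved, the glue gun looks the same in before-and-after top views, and the pink look-alikes were not touched.

No check failed. The placings were aimed with positions measured in the pictures, which agree to about 1–3 mm. The arm was clear of everything at hand-in.

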